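# Weigh the vial from behind the bottles

### The arm

A 6-joint arm with a two-finger parallel gripper is mounted at the origin on a cart in front of the work surface, level with it; the furniture and walls round the work are solid. World frame = base frame: x ahead of the robot, y to its left, z up, the work surface at z = 0. Lengths are in m, angles in degrees, forces in N, time in s.
With the tool pointing down it reaches from about 0.35 to 0.875 m from the base axis. Payload 4.2 kg.
Tool frame: the origin (TCP) lies midway between the tips of the shut fingers; the grasp point (between the pads) lies 19 mm behind it; z points along the fingers, y is the line along which they close (so a half turn about z gives the same grasp; the last joint's range is limited). The gripper opens to 87 mm and grips with 3 to 60 N. Pads are 19 mm wide; open, the fingers measure 117 mm over their backs; the gripper's body (75 mm by 190 mm) begins 51 mm behind the grasp point.
Start: joints at [-53.652, 22.042, 0.453, 0, -68.411, -14.817], TCP at [0.229, -0.581, 0.223] pointing down, gripper open.
Joint ranges: [-179.83, 179.83], [-69.29, 118.12], [-61.27, 80.66], [-181.25, 117.63], [-171.15, -9.14], [-177.46, 177.46]. Speed limits (degrees/s): [159.86, 159.86, 180, 180, 180, 180].

### API

Orientations are given as [roll, pitch, yaw] about the fixed x, y, z axes, in that order (R = Rz(yaw) Ry(pitch) Rx(roll)).
In Python, from workcell import env gives the robot as it stands. The module is installed in compiled form; this text tells all that it offers. Calls block until the motion is done:
- env.goto(position, orientation): joint-space move of the TCP to a pose.
- env.move_straight(position, rotation=None, rate=0.15, force_limit=None): straight line of the TCP; rotation=None keeps the orientation; rate is the mean speed in m/s. With force_limit (N) it stops when the force on the tool has changed by that much, and returns True; else False.
- env.set_joints(angles): joint-space move.
- env.gripper_to(opening, grasp_force=None): opening from 0.0 (shut) to 1.0 (fully open); grasp_force is the grip in N (None keeps the last); returns when the fingers have stopped.
- env.dwell(seconds).
- env.inverse_kinematics(position, orientation): joint angles nearest the present ones, or None.
- env.read_state(): the state.
- env.grab_frame(name): name is "scene" or "top" or "wrist"; returns a dict with "image" (384x512x3 uint8, blue, green, red), "fx", "fy", "cx", "cy" (pixels), "position" and "orientation" of the camera in the world. Camera axes: x right, y up, looking along -z (the intrinsics and any distortion apply to the point x, -y, -z); pixel columns grow to the right and rows downward; lengths in m; the calibration is good to about 2 mm. A picture is of the moment at which its call begins. There is no depth.
A pose or a line that the arm cannot do raises env.Unreachable and nothing moves.
- env.close_job(): hands the job in; it is judged then, once.
Trained networks look in a picture, given as the dict that the camera call returned (one of the last four; its "shot" number tells which), for a name from the list of things; names that differ only in an ending like _2 or _b are one class to them, and where a whole thing is asked for, a point or a joint stands for the part that bears it (a point fixed in the world has none). Each returns a list of dicts, best first, with "score" (0 to 1); they miss things now and then, are a little off and sometimes report something else, mostly with a low value. They report only what shows in the picture. A call takes as long as a camera call.
- env.search_frame(picture, thing): "xyz" ([x, y, z] in m, in world coordinates, good to about 4 mm: the middle of the surface that is visible of it).
- env.trace(picture, thing): "mask" (384x512 bool, what is visible of it).
The state is a dict: "clock": time; "joint_positions": joint angles; "qvel": joint speeds; "joint_torque": joint torques, N m; "position": TCP position; "tool_rot": TCP orientation; "force": force on the tool from outside, world axes, zero at the start; "wrist_torque": the same for the moment, N m; "opening": opening from 0.0 (shut) to 1.0 (fully open); "finger_force": force on a finger pad.
Only numpy, scipy, OpenCV 4.12 (cv2) and the standard library are available. Lean on these libraries where they do the work, as an engineer would, in place of code of your own. Each camera call takes 0.05 s, during which the arm holds its last target. There are 200 camera calls.

### The job

The vial with the blue cap stands at the back of the grey storage tray, hemmed in by three brown bottles. Clear all three bottles onto the blue side tray, leaving the vial where it is meanwhile; then fetch the blue-capped vial and stand it upright in the middle of the balance's round pan, and only after that put each bottle back upright on the ring of the storage tray where it stood at the start. Keep the bottles and the vial upright throughout, and leave the black-capped vial and the white dish alone.

Things in the scene. Friction and masses are not known exactly. Their poses are not given: they have to be found in the camera images.
- bottle_black_c (a point): amber glass bottle with a black screw cap, standing upright, 65 mm in diameter and 148 mm tall, about 0.3 kg. The point is on its axis half-way up, 74.0 mm above its underside; z is up along the axis. Take it by its cap from above: the cap is 31 mm in diameter and reaches from 131 to 147 mm above the underside; below it a cone-shaped shoulder widens to the full diameter at 95 mm above the underside, so fingertips must not go lower than about 6 mm below the cap's lower edge.
- bottle_white_c (a point): amber glass bottle with a white screw cap, standing upright, 59 mm in diameter and 133 mm tall, about 0.22 kg. The point is on its axis half-way up, 66.5 mm above its underside; z is up along the axis. Take it by its cap from above: the cap is 28 mm in diameter and reaches from 118 to 132 mm above the underside; below it a cone-shaped shoulder widens to the full diameter at 86 mm above the underside, so fingertips must not go lower than about 6 mm below the cap's lower edge.
- bottle_blue_c (a point): amber glass bottle with a blue screw cap, standing upright, 49 mm in diameter and 111 mm tall, about 0.13 kg. The point is on its axis half-way up, 55.5 mm above its underside; z is up along the axis. Take it by its cap from above: the cap is 23 mm in diameter and reaches from 98 to 110 mm above the underside; below it a cone-shaped shoulder widens to the full diameter at 72 mm above the underside, so fingertips must not go lower than about 6 mm below the cap's lower edge.
- vial_blue_c (a point): small clear vial with a blue cap, 22 mm in diameter, 54 mm tall (the cap, 16 mm in diameter, is the top 8 mm), about 20 g, standing upright behind the bottles on the storage tray. The point is on its axis half-way up, 27 mm above its underside. Too close to the bottles to be gripped while they stand there.
- vial_black_c (a point): a like vial with a black cap, 22 mm in diameter, 54 mm tall, standing in the front left corner of the storage tray; not to be disturbed. The point is on its axis half-way up, 27 mm above its underside.
- storage_tray: fixed grey tray, 170 mm in x by 230 mm in y, origin at the centre of its underside, floor 6 mm above the worktop, lips 10 mm high, on its +x (far) side a back wall 46 mm high. Three black rings on the floor, in the tray's axes centred at (-33, 0), (33, 66) and (33, -66) mm from the origin; one bottle stands at the centre of each, which one varies. The blue-capped vial stands at (33, 0) mm, the black-capped one at (-50, 85) mm.
- side_tray: fixed empty blue square tray, 180 x 180 mm, origin at the centre of its underside, floor 6 mm above the worktop, rim 12 mm high and 4 mm thick; x and y along its sides. Bottles may stand anywhere on it. It is left or right of the storage tray. A fixed extraction hood hangs farther back on the left (x over 0.57 m, y over 0.10 m, its lowest rim 0.53 m above the worktop): keep the wrist clear of it.
- balance: fixed white balance, 190 mm in x by 160 mm in y, 36 mm high, with black display and buttons at its -x end; origin at the centre of its underside. On the side of the storage tray away from the side tray.
- pan (a point): centre of the top of the balance's round steel pan, 92 mm in diameter, a flat rigid surface 46 mm above the worktop (30 mm along +x from the balance's origin)
- dish: closed white petri dish, 57 mm in diameter, 14 mm tall, on the worktop in front of the storage tray; origin at the centre of its underside; not to be disturbed

How it is judged (in metres and radians):
On the way, in this order (a step that is already met when the one before it is completed fails the run):
1. all three bottles stand upright on the side tray while the blue-capped vial still stands in its place (x of bottle_black_c in the frame of side_tray between -0.072 and 0.072 m and y of bottle_black_c in the frame of side_tray between -0.072 and 0.072 m and z of bottle_black_c in the frame of side_tray below 0.086 m and angle between each of bottle_black_c, bottle_white_c, bottle_blue_c's own z axis and vertical below 0.15 rad and x of bottle_white_c in the frame of side_tray between -0.072 and 0.072 m and y of bottle_white_c in the frame of side_tray between -0.072 and 0.072 m and z of bottle_white_c in the frame of side_tray below 0.0785 m and x of bottle_blue_c in the frame of side_tray between -0.072 and 0.072 m and y of bottle_blue_c in the frame of side_tray between -0.072 and 0.072 m and z of bottle_blue_c in the frame of side_tray below 0.0675 m and distance of vial_blue_c from where it was at the start of the episode below 0.02 m), for 0.2 s.
2. the blue-capped vial stands in the middle of the balance pan while the bottles still stand on the side tray (horizontal distance between vial_blue_c and pan below 0.015 m and z of vial_blue_c in the frame of pan between 0.022 and 0.032 m and angle between each of vial_blue_c, bottle_black_c, bottle_white_c, bottle_blue_c's own z axis and vertical below 0.15 rad and linear speed of vial_blue below 0.02 m/s and x of bottle_black_c in the frame of side_tray between -0.072 and 0.072 m and y of bottle_black_c in the frame of side_tray between -0.072 and 0.072 m and z of bottle_black_c in the frame of side_tray below 0.086 m and x of bottle_white_c in the frame of side_tray between -0.072 and 0.072 m and y of bottle_white_c in the frame of side_tray between -0.072 and 0.072 m and z of bottle_white_c in the frame of side_tray below 0.0785 m and x of bottle_blue_c in the frame of side_tray between -0.072 and 0.072 m and y of bottle_blue_c in the frame of side_tray between -0.072 and 0.072 m and z of bottle_blue_c in the frame of side_tray below 0.0675 m), for 0.2 s.
At the end, for the whole second after the job is handed in: Blue-capped vial upright, still, within 15 mm of the balance pan's centre; each bottle upright, still, on the storage tray within 15 mm of where it stood at the start; black-capped vial within 15 mm and dish within 20 mm of their starts (horizontal distance between vial_blue_c and pan below 0.015 m and z of vial_blue_c in the frame of pan between 0.022 and 0.032 m and angle between vial_blue_c's own z axis and vertical below 0.15 rad and linear speed of each of vial_blue, bottle_black, bottle_white, bottle_blue below 0.02 m/s and distance of each of bottle_black_c, bottle_white_c, bottle_blue_c, vial_black_c from where it was at the start of the episode below 0.015 m and angle between each of bottle_black_c, bottle_white_c, bottle_blue_c's own z axis and vertical below 0.1 rad and distance of dish from where it was at the start of the episode below 0.02 m); the robot touches nothing.
It fails at once if a bottle or a vial is tipped by more than about 35 degrees (angle between any of bottle_black_c, bottle_white_c, bottle_blue_c, vial_blue_c, vial_black_c's own z axis and vertical above 0.6 rad).
It fails at once if the black-capped vial or the petri dish is disturbed (moved by more than 20 mm) (distance of any of vial_black_c, dish from where it was at the start of the episode above 0.02 m).
It also fails if it takes over 141 s, if anything falls off the work surface, if the arm or the gripper's body presses on something with over 40 N, if the wrist force passes 120 N, or if a joint passes its speed limit or range.

## Working session

There is one attempt and no reset: what is moved stays moved. The work goes in short steps, each a Python script; the robot and the scene stay as the last script left them, time stands still between calls to the robot, and variables do not carry over. Pictures are saved under pics/ and viewed, at most 14 in all, crops included, and the job is handed in when it is done.

```bash
mkdir -p pics; python3 - <<'E'
from workcell import env
import cv2, numpy as np
s=env.read_state(); print(s["clock"],s["position"],s["tool_rot"],s["opening"])
ims=[]
for c in ["top","scene"]:
    p=env.grab_frame(c); ims.append(p["image"])
    print(c,p["fx"],p["cx"],p["cy"],np.round(p["position"],3),np.round(p["orientation"],1),[k for k in p])
    for t in ["bottle_black_c","bottle_white_c","bottle_blue_c","vial_blue_c","vial_black_c","storage_tray","side_tray","balance","dish"]:
        r=env.search_frame(p,t); print(t,[(np.round(d["xyz"],3).tolist(),round(d["score"],2)) for d in r[:3]])
    cv2.imwrite(f"pics/{c}0.png",p["image"])
E
```

```text
0.0 [ 0.22919858 -0.5808071   0.22144883] [ 1.79875266e+02 -3.20478640e-03 -1.58479455e+02] 0.9980902612835403
top 382.949032893867 254.51379248571274 190.31801360824707 [ 0.425 -0.056  1.148] [  4.9   1.3 -89.1] ['image', 'fx', 'fy', 'cx', 'cy', 'position', 'orientation', 'shot']
bottle_black_c [([0.518, -0.09, 0.115], 0.69)]
bottle_white_c [([0.588, -0.144, 0.101], 0.97)]
bottle_blue_c [([0.567, -0.01, 0.085], 0.54)]
vial_blue_c [([0.443, -0.353, 0.009], 0.61)]
vial_black_c [([0.487, -0.014, 0.058], 0.58)]
storage_tray [([0.549, -0.076, 0.006], 0.67)]
side_tray [([0.444, -0.355, 0.008], 0.74), ([0.581, -0.084, 0.058], 0.34)]
balance [([0.422, 0.21, 0.038], 0.98), ([0.547, -0.075, 0.002], 0.47), ([0.578, -0.083, 0.057], 0.35)]
dish [([0.369, -0.044, 0.013], 0.85)]
scene 396.5371039995033 253.35416979609602 189.15104069054794 [-0.136  0.479  0.734] [  51.1    0.8 -130.8] ['image', 'fx', 'fy', 'cx', 'cy', 'position', 'orientation', 'shot']
bottle_black_c [([0.504, -0.077, 0.088], 0.76)]
bottle_white_c [([0.591, -0.134, 0.109], 0.83)]
bottle_blue_c [([0.558, -0.006, 0.068], 0.55), ([0.367, -0.042, 0.016], 0.28)]
vial_blue_c [([0.581, -0.074, 0.037], 0.58)]
vial_black_c [([0.481, -0.006, 0.038], 0.48)]
storage_tray [([0.532, -0.056, 0.006], 0.78)]
side_tray [([0.471, -0.319, 0.006], 0.9)]
balance [([0.402, 0.227, 0.034], 0.81)]
dish []
```

View pics/top0.png

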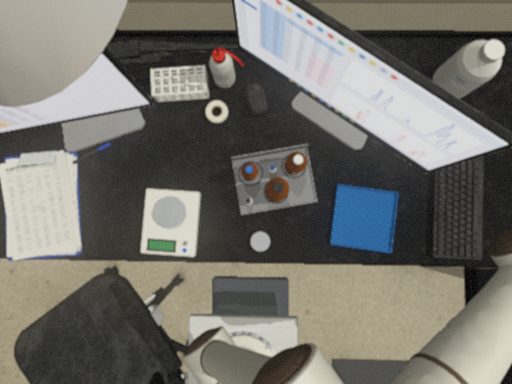

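View pics/scene0.png

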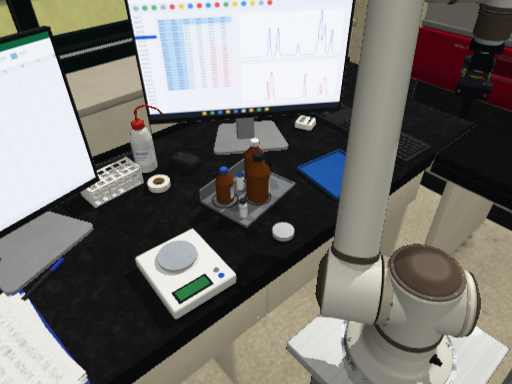

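The top view shows the grey tray in the middle with the blue, white and black caps at (249,170), (298,160) and (276,185). The side tray is to the right at (364,218), the balance to the left at (171,222) and the dish at (260,241). The scene view agrees. The network's "vial_blue" in the top view is wrong: it reported the side tray. Next is a closer look with the wrist camera.

```bash
cat > h.py <<'E'
from workcell import env
import cv2, numpy as np
from scipy.spatial.transform import Rotation as R
def ray(p,u,v):
    d=np.array([(u-p["cx"])/p["fx"],-(v-p["cy"])/p["fy"],-1.])
    return np.array(p["position"]),R.from_euler("xyz",p["orientation"],degrees=True).as_matrix()@d
def at_z(p,uv,z):
    o,d=ray(p,*uv); return (o+d*(z-o[2])/d[2])[:2]
def project(p,X):
    q=R.from_euler("xyz",p["orientation"],degrees=True).as_matrix().T@(np.array(X)-p["position"])
    return np.array([p["cx"]-p["fx"]*q[0]/q[2],p["cy"]+p["fy"]*q[1]/q[2]])
def rect(p,thing,z):
    m=env.trace(p,thing)[0]["mask"].astype(np.uint8)
    c=max(cv2.findContours(m,cv2.RETR_EXTERNAL,cv2.CHAIN_APPROX_NONE)[0],key=cv2.contourArea)[:,0]
    g=np.array([at_z(p,u,z) for u in c],np.float32)
    return cv2.minAreaRect(g)
E
python3 - <<'E'
from h import *
p=env.grab_frame("top")
for t,z in [("side_tray",.012),("balance",.036),("storage_tray",.01)]:
    try: print(t,rect(p,t,z))
    except Exception as e: print(t,repr(e))
for n,c,z in [("blue",(249,170),.116),("white",(298,160),.138),("black",(276.5,185),.153)]: print(n,at_z(p,c,z))
for i,(x,y) in enumerate([(.42,-.09),(.40,-.30)]):
    env.goto([x,y,.36],[180,0,-171])
    w=env.grab_frame("wrist"); cv2.imwrite(f"pics/w{i}.png",w["image"])
    print(env.read_state()["clock"],w["fx"],np.round(w["position"],3),np.round(w["orientation"],1))
    for t in ["bottle_black_c","bottle_white_c","bottle_blue_c","vial_blue_c","vial_black_c","storage_tray","side_tray"]:
        r=env.search_frame(w,t); print(t,[(np.round(d["xyz"],3).tolist(),round(d["score"],2)) for d in r[:2]])
E
```

```text
side_tray ((0.44319459795951843, -0.3514111638069153), (0.18272720277309418, 0.1825239658355713), 82.8252944946289)
balance ((0.42213502526283264, 0.2127205729484558), (0.16237828135490417, 0.1910068690776825), 87.05561828613281)
storage_tray ((0.5557588338851929, -0.0855061262845993), (0.17780981957912445, 0.2332519143819809), 10.292799949645996)
blue [ 0.56801615 -0.01672581]
white [ 0.59336313 -0.14743122]
black [ 0.5243518  -0.09053349]
3.2167 272.8838521434758 [ 0.347 -0.103  0.522] [-15.7   0.   98.9]
bottle_black_c [([0.504, -0.092, 0.109], 0.67)]
bottle_white_c [([0.572, -0.142, 0.066], 0.75)]
bottle_blue_c [([0.552, -0.025, 0.064], 0.73), ([0.504, -0.093, 0.108], 0.3)]
vial_blue_c []
vial_black_c [([0.485, -0.014, 0.046], 0.44)]
storage_tray [([0.523, -0.082, 0.006], 0.68)]
side_tray [([0.433, -0.353, 0.005], 0.59)]
4.4667 272.8838521434758 [ 0.327 -0.312  0.522] [-15.8   0.   99. ]
bottle_black_c [([0.49, -0.1, 0.086], 0.84)]
bottle_white_c [([0.589, -0.155, 0.108], 0.72)]
bottle_blue_c [([0.403, 0.142, 0.04], 0.51)]
vial_blue_c [([0.491, -0.097, 0.084], 0.52)]
vial_black_c [([0.483, -0.018, 0.025], 0.52)]
storage_tray [([0.37, -0.053, 0.013], 0.72), ([0.507, -0.143, 0.003], 0.69)]
side_tray [([0.434, -0.354, 0.004], 0.69)]
```

View pics/w0.png

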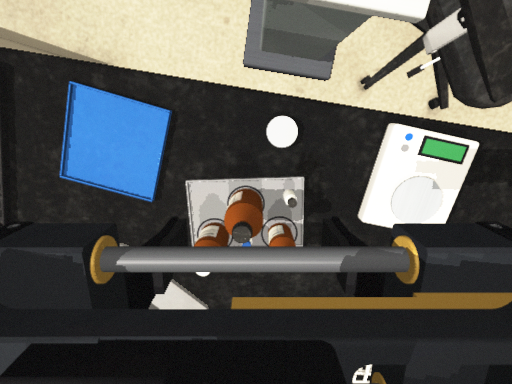

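The wrist view is upside down (robot side at the top). It shows the front of the storage tray around (245,200), with the caps hidden by the gripper, so the tool has to go farther out in x.

```bash
python3 - <<'E'
from h import *
env.goto([.57,-.07,.38],[180,0,-170])
w=env.grab_frame("wrist"); cv2.imwrite("pics/w2.png",cv2.resize(w["image"][40:240,100:366],None,fx=3,fy=3,interpolation=cv2.INTER_CUBIC))
np.save("w2.npy",w,allow_pickle=True)
print(np.round(w["position"],3),np.round(w["orientation"],1))
for n,X in dict(blue=(.568,-.0167,.116),white=(.593,-.147,.138),black=(.516,-.0947,.153),vial=(.581,-.082,.06)).items(): print(n,project(w,X))
E
```

```text
[ 0.496 -0.084  0.542] [-15.7   0.1  99.9]
blue [288.76281356 166.86656894]
white [202.54143291 171.03646516]
black [244.72261268 126.06469166]
vial [247.60299693 161.73270866]
```

View pics/w2.png

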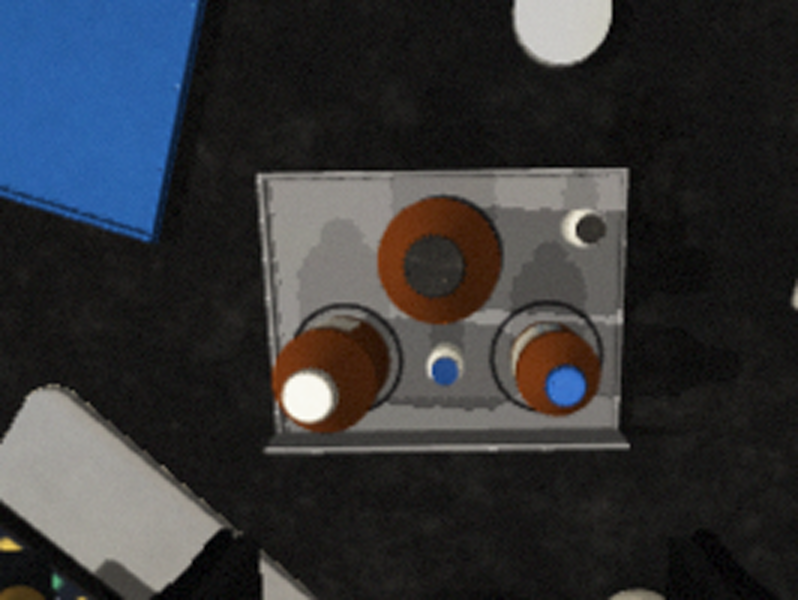

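The view shows the caps: black at (244.7,128.7), white (203,172), blue (288.7,168.7) and the vial cap (248.3,163.3), all within 3 px of the prediction. I'll fit the tray pose to these and start moving the black bottle.

```bash
cat >> h.py <<'E'
def tool(yaw): return [180,0,yaw]
E
python3 - <<'E'
from h import *
from scipy.optimize import least_squares
w=np.load("w2.npy",allow_pickle=True).item()
off=lambda a:np.array(a)/3+[100-1/3,40-1/3]
loc=np.array([[33,66],[33,-66],[-33,0],[33,0],[-50,85]])/1e3
px=[(566,386),(309,396),(434,266),(445,370),(590,230)]
zs=[.117,.139,.154,.060,.060]
g=np.array([at_z(w,off(a),z) for a,z in zip(px,zs)])
f=lambda q:(loc@np.array([[np.cos(q[2]),np.sin(q[2])],[-np.sin(q[2]),np.cos(q[2])]])+q[:2]-g).ravel()
s=least_squares(f,[.55,-.085,.19]); q=s.x
print(np.round(g,4)); print("tray",np.round(q[:2],4),np.degrees(q[2])); print(np.round(s.fun.reshape(-1,2)*1e3,1)); print(np.round(f(q).reshape(-1,2)+g,4))
# side tray & balance from this wrist view and w1-like view
for t,z in [("side_tray",.012),("balance",.036)]:
    try:
        p=env.grab_frame("wrist") if t=="x" else env.grab_frame("scene"); print(t,rect(p,t,z))
    except Exception as e: print(t,repr(e))
E
```

```text
[[ 0.5703 -0.017 ]
 [ 0.5937 -0.1465]
 [ 0.5191 -0.0947]
 [ 0.5831 -0.0809]
 [ 0.4896 -0.0131]]
tray [ 0.5509 -0.0878] 9.944602037601838
[[ 1.8 -0. ]
 [ 1.1 -0.5]
 [-0.6  1.2]
 [ 0.3 -1.1]
 [-2.6  0.4]]
[[ 0.572  -0.0171]
 [ 0.5948 -0.1471]
 [ 0.5184 -0.0935]
 [ 0.5834 -0.0821]
 [ 0.487  -0.0127]]
side_tray ((0.438365638256073, -0.34101027250289917), (0.18875402212142944, 0.18655383586883545), 82.07772064208984)
balance ((0.41245037317276, 0.22354191541671753), (0.16298110783100128, 0.20280374586582184), 86.65694427490234)
```

```bash
cat >> h.py <<'E'
def place_map(c,yaw,l):
    a=np.radians(yaw); return np.array(c)+[np.cos(a)*l[0]-np.sin(a)*l[1],np.sin(a)*l[0]+np.cos(a)*l[1]]
ST=((.551,-.088),9.95); SD=((.443,-.353),-7.0)
B=dict(black=((-.033,0),.134,(-.042,-.045)),white=((.033,-.066),.121,(.045,-.043)),blue=((.033,.066),.101,(0,.047)))
def line(x,y,z,yaw=None,**k): return env.move_straight([x,y,z],None if yaw is None else [180,0,yaw],**k)
def pick(x,y,z,up,yaw=-170,op=.6,f=25):
    env.goto([x,y,up],[180,0,yaw]); env.gripper_to(op)
    hit=line(x,y,z+.03,rate=.25) or line(x,y,z,rate=.08,force_limit=8)
    env.gripper_to(0,f); s=env.read_state()
    print("grip",hit,np.round(s["position"],4),round(s["opening"]*87,1),np.round(s["finger_force"],1))
    line(*s["position"][:2],up,rate=.2); s=env.read_state()
    print("lifted",round(s["opening"]*87,1),np.round(s["force"],1),s["clock"]); return s["opening"]*87
def put(x,y,z,up,yaw=-170,op=.6):
    line(x,y,up,yaw,rate=.25)
    line(x,y,z+.02,rate=.25); hit=line(x,y,z+.0005,rate=.05,force_limit=5)
    s=env.read_state(); print("put",hit,np.round(s["position"],4),round(s["opening"]*87,1))
    env.gripper_to(op); line(x,y,up,rate=.25); print(env.read_state()["clock"])
E
python3 - <<'E'
from h import *
l,z,d=B["black"]
g=pick(*place_map(*ST,l),z,.33)
if abs(g-31)<4: put(*place_map(*SD,d),z,.33)
p=env.grab_frame("scene"); cv2.imwrite("pics/s1.png",p["image"][120:260,180:450].repeat(2,0).repeat(2,1))
E
```

```text
grip False [ 0.5187 -0.0939  0.1343] 29.7 25.0
lifted 29.7 [ 0.4 -0.7 -3.5] 10.45
put True [ 0.3955 -0.3923  0.1343] 29.7
14.825
```

View pics/s1.png

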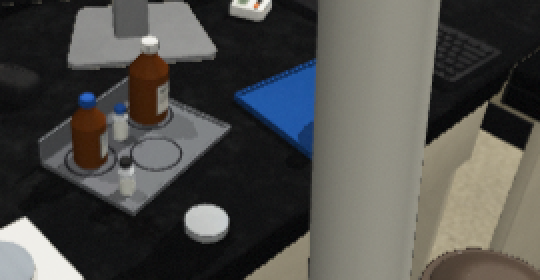

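The black bottle has left its ring; the arm hides its spot on the side tray. White and blue are next.

```bash
python3 - <<'E'
from h import *
for n,cap in [("white",28),("blue",23)]:
    l,z,d=B[n]
    g=pick(*place_map(*ST,l),z,.33)
    if abs(g-cap)>4: print("STOP"); break
    put(*place_map(*SD,d),z,.33)
env.goto([.57,-.22,.38],[180,0,-170])
w=env.grab_frame("wrist"); cv2.imwrite("pics/w3.png",w["image"])
np.save("w3.npy",w,allow_pickle=True)
p=env.grab_frame("top"); cv2.imwrite("pics/t3.png",p["image"][120:270,130:430].repeat(2,0).repeat(2,1))
print(project(w,[*place_map(*ST,(.033,0)),.06]),env.read_state()["clock"])
E
```

```text
grip False [ 0.5951 -0.1472  0.1213] 26.5 25.0
lifted 26.7 [ 0.1  0.3 -2. ] 19.45
put True [ 0.482  -0.4009  0.1212] 26.2
23.8
grip False [ 0.5722 -0.0171  0.1012] 21.7 25.0
lifted 21.7 [ 0.2 -0.6 -0.7] 28.8917
put True [ 0.4483 -0.3062  0.1011] 21.6
33.6083
[328.2288478  177.66459591] 34.3833
```

View pics/w3.png

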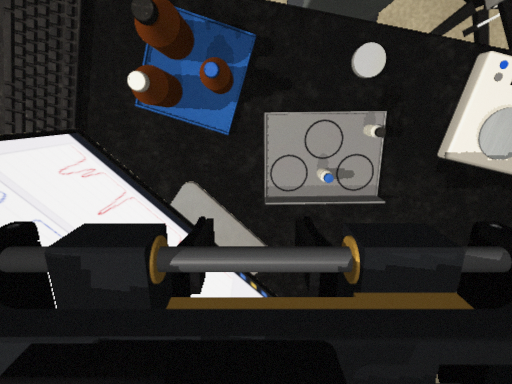

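The wrist view shows all three bottles upright on the side tray, and the blue vial in place at (328,177) as predicted. Next I'll measure the pan, then pick up the vial.

```bash
python3 - <<'E'
from h import *
env.goto([.50,.15,.30],[180,0,-170])
w=env.grab_frame("wrist"); np.save("w4.npy",w,allow_pickle=True)
im=w["image"].copy()
for a in np.linspace(0,2*np.pi,40):
    u=project(w,[.452+.046*np.cos(a),.211+.046*np.sin(a),.046]); cv2.circle(im,tuple(int(round(x)) for x in u),0,(0,0,255),-1)
c=project(w,[.452,.211,.046]); print(c)
x0,y0=int(max(0,c[0]-100)),int(max(0,c[1]-75)); cr=im[y0:y0+150,x0:x0+200]
print(x0,y0); cv2.imwrite("pics/w4.png",cv2.resize(cr,None,fx=4,fy=4,interpolation=cv2.INTER_NEAREST))
x,y=place_map(*ST,(.033,0))
g=pick(x,y,.020,.22,f=8); print(g)
E
```

```text
[300.84456305 138.53968248]
200 63
grip False [ 0.5836 -0.0823  0.0202] 22.0 8.0
lifted 22.0 [ 0.  -0.5 -0.6] 40.2417
22.039431084449603
```

View pics/w4.png

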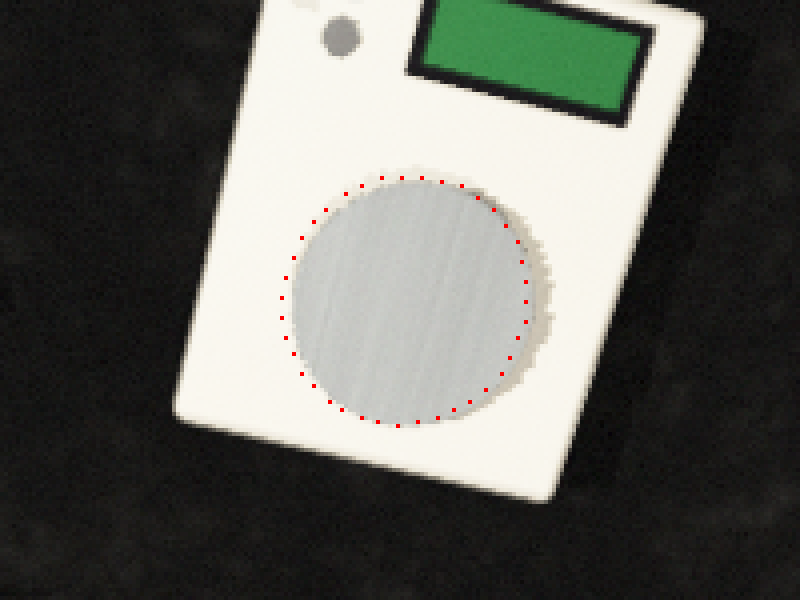

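The red predicted circle sits about 2 px left of the real pan, whose centre is near (302.8,138.9). I'll correct for that and place the vial.

```bash
python3 - <<'E'
from h import *
w=np.load("w4.npy",allow_pickle=True).item()
x,y=at_z(w,(302.8,138.9),.046); print(x,y)
put(x,y,.060,.22)
env.goto([.50,.15,.30],[180,0,-170])
w=env.grab_frame("wrist"); cv2.imwrite("pics/w5.png",cv2.resize(w["image"][63:213,200:400],None,fx=3,fy=3))
E
```

```text
0.45201605582613735 0.2140150045985613
put False [0.4519 0.214  0.0604] 21.7
44.55
```

View pics/w5.png

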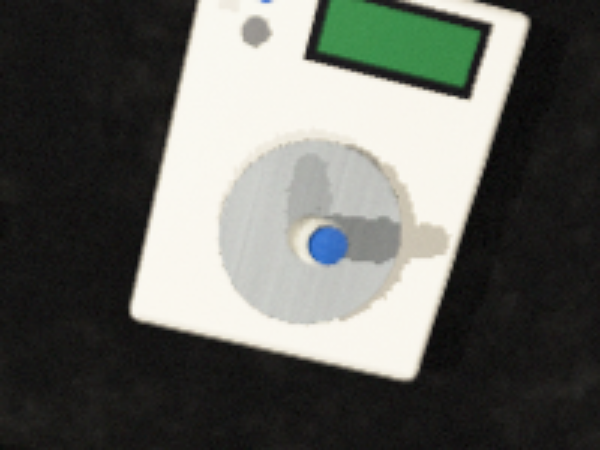

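The vial stands upright with its base at about (308,235), against a pan centre of (310,230), so it is within about 3 mm. Now I'll put the bottles back.

```bash
python3 - <<'E'
from h import *
for n,cap,src,dst in [("blue",23,(.4483,-.3062),(.5722,-.0171)),("white",28,(.482,-.4009),(.5951,-.1472)),("black",31,(.3955,-.3923),(.5187,-.0939))]:
    z=B[n][1]
    g=pick(*src,z,.33)
    if abs(g-cap)>4: print("STOP"); break
    put(*dst,z,.33)
env.goto([.57,-.07,.38],[180,0,-170])
w=env.grab_frame("wrist"); cv2.imwrite("pics/w6.png",cv2.resize(w["image"][40:240,100:366],None,fx=3,fy=3,interpolation=cv2.INTER_CUBIC))
p=env.grab_frame("scene"); cv2.imwrite("pics/s6.png",p["image"])
E
```

```text
grip False [ 0.4483 -0.3061  0.1012] 21.5 25.0
lifted 21.5 [-0.5 -0.9 -1.6] 50.4333
put True [ 0.5718 -0.0171  0.1011] 21.5
55.15
grip False [ 0.4821 -0.4008  0.1212] 27.0 25.0
lifted 26.5 [ 0.1  0.9 -1.6] 59.9917
put True [ 0.5947 -0.147   0.1212] 26.9
64.3417
grip False [ 0.3956 -0.3923  0.1343] 29.9 25.0
lifted 29.5 [ 0.5 -0.1 -3.2] 68.7667
put True [ 0.5183 -0.0938  0.1342] 30.2
73.1417
```

View pics/w6.png

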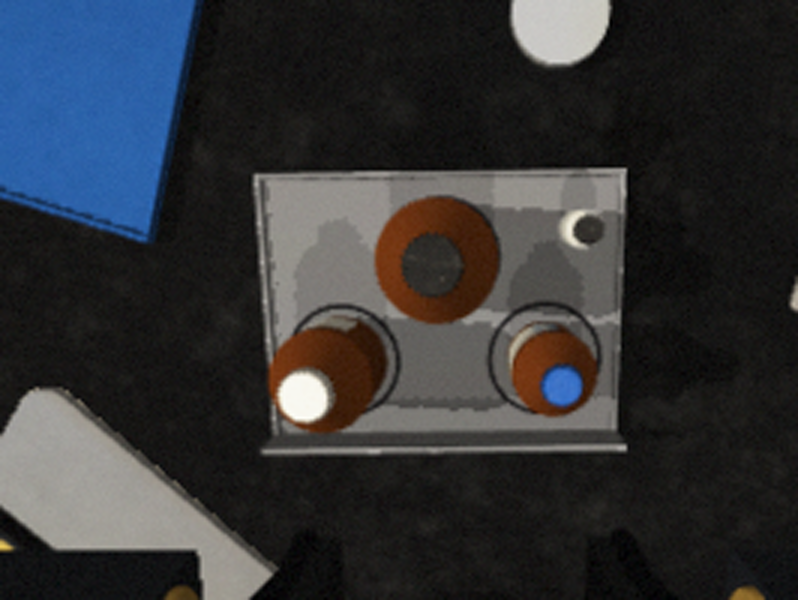

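View pics/s6.png

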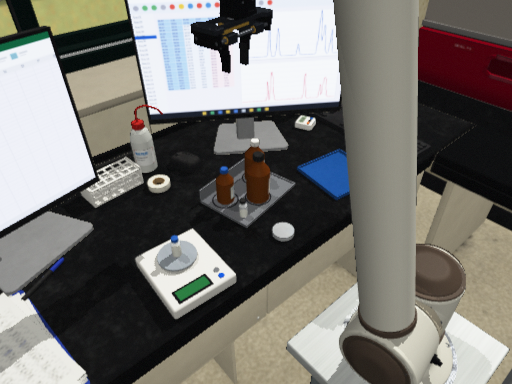

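The bottles are back on their rings: the caps in the crop at (432,266), (304,397) and (562,386) are within about 2 mm of where they started. The vial stands on the pan at (176,246), the black vial and the dish have not moved, and the arm is clear. Handing in.

```bash
python3 -c "
from workcell import env
print(env.close_job())"
```

```text
the job is handed in; nothing more can be done
None
```

I handed the job in at about 74 s of the 141 s allowed: the blue-capped vial stands on the balance pan about 3 mm from its centre, all three bottles are back upright within about 2 mm of where they started, and the black-capped vial and dish have not moved; the hand-in call returned no verdict.

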